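# Hook the planing stop onto its hammer-head bolt

## Task

Fit the loose steel planing stop on the planing beam, toothed edge towards the robot: with the wooden grip end held high, bring its front lip in under the wide head of the bolt, draw it back to the bolt's neck, and level it so that it lies flat and in line on the beam with the head over its eye. Once it is flat, draw it back so that the lip bears firmly against the neck, and let go. Feel for the bolt without forcing anything, and leave the other things on the bench as they lie.

Things in the scene. Friction and masses are not known exactly. Their poses are not given: they have to be found in the camera images.
- beam: fixed wooden planing beam on the bench, 420 long (its x axis, pointing away from the robot) x 100 wide x 50 mm high, its flat upper face (the deck) 50 mm above the bench; origin at the centre of its underside. A low cleat, 18 mm high, stands out 30 mm at each end.
- track: aluminium T-track, 380 x 24 mm, let into the middle of the beam 3 mm below the deck, so that the stop rests on the wood only; fixed. Origin at deck height on the track's centre line; x along the track, away from the robot; z up. It carries the hammer-head bolt.
- bolt_mid (a point): middle of the bolt's stretch of track, 11 mm above the track's origin (deck). The bolt is clamped fast up to 13 mm before or behind this point: see or feel where. It has a square neck 12 x 12 mm and a T head 46 mm long along the track, 12 wide, 5 thick; the head's underside is level with this point. Axes as the track's.
- stop: the planing stop, loose: flat steel plate 125 x 44 x 5 mm, 0.15 to 0.3 kg. Origin on its underside at the eye's centre; x points to the tail (grip end), z up. Plate from x = -25 mm (toothed front edge) to 100 mm. When home and flat, lip on the neck, the origin is 11 mm to +x of the bolt's axis.
- stop_eye (a point): centre of the stop's eye, an oblong hole 34 mm along x and 17 mm wide; 2.5 mm above the underside. Shorter than the bolt's head, so it goes over only tilted, tail up 24 to 30 degrees: lip within 2 mm of the deck, on the robot's side of the head, drawn along +x to the neck, then levelled with the lip no more than 2 mm off the neck.
- stop_grip (a point): centre of the stop's wooden grip block, which is 14 mm along the stop's x, 30 mm across and 28 mm high, standing on the plate's tail at x = 85 mm; this point is 19 mm above the plate's underside, the block's top 33 mm above it. Axes as the stop's.
- lip: rear 3 mm of the stop's front lip, over the plate's full width: its rear face is the front end of the eye, which bears on the bolt's neck. The whole lip, from the eye to the toothed edge, is 8 mm wide. A pull of 5 to 10 N held there is firm; 30 N is forcing it. Origin on the underside, 18.5 mm before the eye's centre; axes as the stop's.
- strap: flat steel joining plate 120 x 44 x 5 mm with two small round holes and no wooden grip; origin at the centre of its underside; leave alone
- square: try square, dark stock 120 mm and steel blade 150 mm; origin under the middle of the stock; leave alone
- pencil: flat carpenter's pencil 160 x 13 x 8 mm; origin at the centre of its underside; leave alone
- chisel: bench chisel 260 mm long, wooden handle; origin on the bench below the joint of handle and blade; leave alone
There are look-alikes about, which are no part of the job. There is more than one size of the stop; the job needs the middle-sized.

How it is judged:
By the outcome, as a careful person would: the job done as asked, in the order asked, and still so for the second after the job is handed in, with the robot touching nothing.
It also fails if it takes over 61 s, if anything falls off the work surface, if the arm or the gripper's body presses on something with over 40 N, if the wrist force passes 120 N, or if a joint passes its speed limit or range.

## Robot

A 6-joint arm with a two-finger parallel gripper is mounted at the origin on the work surface. World frame = base frame: x ahead of the robot, y to its left, z up, the work surface at z = 0. Lengths are in m, angles in rad, forces in N, time in s.
With the tool pointing down it reaches from about 0.3 to 0.875 m from the base axis. Payload 6.4 kg.
Tool frame: the origin (TCP) lies midway between the tips of the shut fingers; the grasp point (between the pads) lies 19 mm behind it; x points along the fingers, y is the direction in which the jaws open and shut, and the axes are right-handed (so a half turn about x gives the same grasp; the last joint's range is limited). The gripper opens to 85 mm and grips with 20 to 120 N. Pads are 22 mm wide; open, the fingers measure 114 mm over their backs; the gripper's body (76 mm by 85 mm) begins 54 mm behind the grasp point. The pads swing forward as they close: fully open they stand 13 mm farther back than shut.
Start: joints at [0.95, 0.181, 1.607, -0, 1.354, -0.206], TCP at [0.232, 0.526, 0.231] pointing down, gripper open.
Joint ranges: [-2.99, 2.99], [-0.89, 2.07], [0.3, 2.58], [-1.14, 4.28], [0, 2.63], [-3.12, 3.12]. Speed limits (rad/s): [2.57, 2.57, 3.01, 3.14, 3.14, 3.14].

## Interface

Orientations are given as a unit quaternion [w, x, y, z].
In Python, from bench import ctrl gives the robot as it stands.
- The arm moves only by the tool step_arm, never from a script. Its argument "motion" is a list of rows, each a list of 7 numbers: the shift along the tool's x, y, z in mm, then the turn, a rotation vector about the tool's x, y, z in degrees, then the closure in counts, from 0 (fully open) to 255 (shut). In form: [[tx, ty, tz, rx, ry, rz, hand], ...]. A call has 1 to 10 rows; each row is the pose to reach, as a shift and turn from the pose commanded when the call began, along the tool's axes at that moment; what a row does not reach only later rows make up. A row lasts 1/8 s, in which the tool goes at most 62.5 mm and 10.7 degrees, less where a joint would pass 70% of its speed; a pose out of reach is approached as far as the arm can. A call with a gripper value outside its range is refused whole. The fingers move at their own pace and stop on an object; the grip force is fixed at half the most. Time passes only in rows, so rows that repeat a pose let the fingers close. It gives the time, the measured TCP pose, the force and the opening at its end, in the units of the state.
- ctrl.get_obs(): the state, without advancing time (a new reading comes with each control period).
- ctrl.camera(name): name is "scene" or "side" or "wrist"; returns (picture, depth): 384x512x3 uint8, red, green, blue; 384x512 float32, m along the optical axis (not along the pixel's ray), 0 where there is no reading.
- ctrl.camera_info(name): a dict with "fx", "fy", "cx", "cy" (pixels), "T" (4x4, takes a point from camera to world coordinates); the wrist camera has in their place "hand_eye" (4x4, takes a point from camera to tool coordinates, whose origin is the TCP and whose axes are the tool frame's). Camera axes: x right, y down, z forward; pixel columns grow to the right and rows downward; lengths in m; the calibration is good to about 2 mm. The wrist camera is an equidistant fisheye: a pixel r from the principal point sees the ray r / f radians off the axis. A picture is of the moment at which its call begins: read the wrist's pose just before it. camera_info takes no time and is no camera call.
- ctrl.hand_in(): hands the job in, once; it reports no verdict.
The state is a dict: "time_s": time; "q": joint angles; "dq": joint speeds; "joint_efforts": joint torques, N m; "eef_pos": TCP position; "eef_rot": TCP orientation; "wrist_force": force on the tool from outside, world axes, zero at the start; "torque": the same for the moment, N m; "opening": opening from 0.0 (shut) to 1.0 (fully open).
Only numpy, scipy, OpenCV 4.12 (cv2) and the standard library are available. Lean on these libraries where they do the work, as an engineer would, in place of code of your own. Each camera call takes 0.05 s, during which the arm holds its last target. There are 200 camera calls.

## Working session

There is one attempt and no reset: what is moved stays moved. The work goes in short steps, Python scripts to look and compute and a tool call to move; the robot and the scene stay as the last step left them, time stands still between calls to the robot, and variables do not carry over. Pictures are saved under pics/ and viewed, about 8 in all and at most 12, crops included, and the job is handed in when it is done.

Besides the shell and the picture viewer there is one more tool, called after "Emit:" as a command line: name --pt "numbers of a row" for each row, then --argument value for the rest. step_arm: Moves the arm, as the interface text tells. Its arguments: {"type":"object","properties":{"motion":{"type":"array","items":{"type":"array","items":{"type":"number"}}}},"required":["motion"]}

```bash
ls; mkdir -p pics
python3 - <<'E'
from bench import ctrl
import cv2,numpy as np
o=ctrl.get_obs();print(o)
for n in("scene","side"):
    p,d=ctrl.camera(n);cv2.imwrite(f"pics/{n}0.png",p[:,:,::-1]);np.save(f"pics/{n}0.npy",d);i=ctrl.camera_info(n);print(n,i)
print(ctrl.camera_info("wrist"))
a=cv2.imread("pics/scene0.png");cv2.imwrite("pics/s0b.png",cv2.resize(a,(800,600),interpolation=cv2.INTER_CUBIC))
E
```

```text
pics
{'time_s': 0.0, 'q': array([ 9.49692007e-01,  1.81552681e-01,  1.60804507e+00, -4.83381273e-06,
        1.35377613e+00, -2.06275493e-01]), 'dq': array([-9.60924619e-04, -1.98338554e-03, -7.82353968e-05,  2.15936078e-04,
       -6.94620439e-04,  6.51571338e-04]), 'joint_efforts': array([ 5.23696835e-04, -4.44870758e+01, -3.51337409e+01, -1.99288561e-04,
        9.14837321e-03,  9.59395635e-06]), 'eef_pos': array([0.23138068, 0.5257742 , 0.23035969]), 'eef_rot': array([ 0.69169928,  0.14503707,  0.69220254, -0.14619168]), 'wrist_force': array([-0.87586059, -0.36092743,  0.39330266]), 'torque': array([-0.02188882,  0.01657261, -0.02899792]), 'opening': 1.0035211161865627}
scene {'fx': 369.55566176041157, 'fy': 369.55566176041157, 'cx': 257.5830609617997, 'cy': 190.7675848914632, 'T': array([[-0.49627398,  0.63387609, -0.59322275,  1.06686654],
       [ 0.86815712,  0.35925742, -0.34239937,  0.30881848],
       [-0.0039191 , -0.68493446, -0.72859415,  0.70328629],
       [ 0.        ,  0.        ,  0.        ,  1.        ]])}
side {'fx': 358.08817784888214, 'fy': 358.08817784888214, 'cx': 258.2228400924282, 'cy': 191.0769486856826, 'T': array([[ 0.98834742, -0.09142566,  0.12169931,  0.43489637],
       [-0.15127035, -0.67888373,  0.71849437, -0.62587117],
       [ 0.01693086, -0.72853156, -0.68480297,  0.66990687],
       [ 0.        ,  0.        ,  0.        ,  1.        ]])}
{'fx': 297.3186396354542, 'fy': 297.3186396354542, 'cx': 252.86772269555686, 'cy': 191.51027633189864, 'hand_eye': array([[-2.56019922e-04, -3.07338757e-01,  9.51600138e-01,
        -1.41914709e-01],
       [ 9.99998758e-01,  1.40093195e-03,  7.21500830e-04,
         1.91773973e-03],
       [-1.55487221e-03,  9.51599141e-01,  3.07338017e-01,
        -7.85780920e-02],
       [ 0.00000000e+00,  0.00000000e+00,  0.00000000e+00,
         1.00000000e+00]])}
```

View pics/s0b.png

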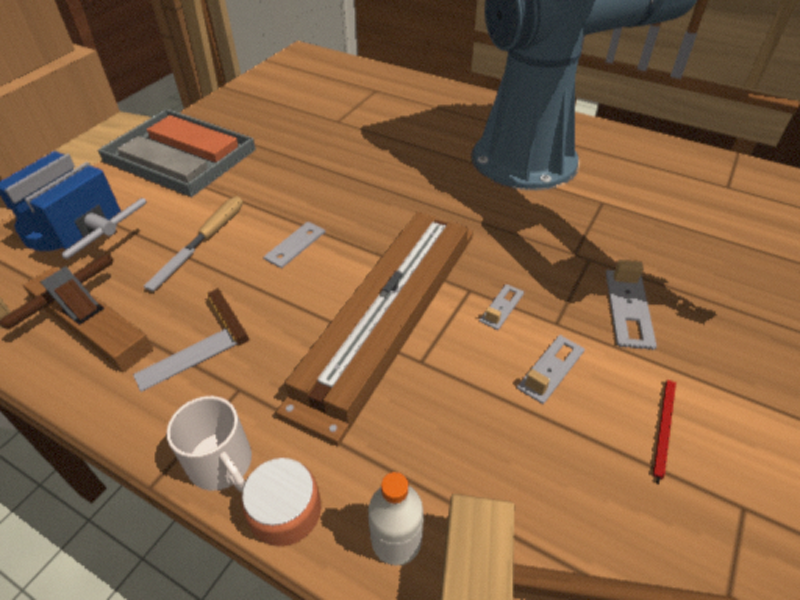

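View pics/side0.png

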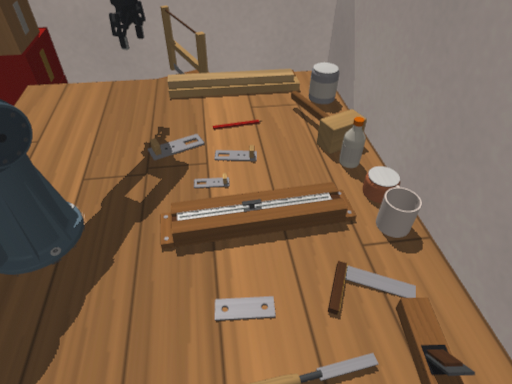

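The scene view shows four plates that could be taken for the stop, in 800-wide pixels: small stop (502,305), mid-size stop (550,368), large stop (630,305) and the holed strap (295,243). The side view shows that the stops' grips lie towards +x. By description the job needs the one at (550,368). I'll check the lengths and take a close crop.

```bash
cat > h.py <<'E'
import numpy as np,cv2
from bench import ctrl
from scipy.spatial.transform import Rotation as R
def rot(q): return R.from_quat([q[1],q[2],q[3],q[0]])
def cloud(d,i):
    v,u=np.mgrid[:384,:512]; P=np.dstack([(u-i['cx'])/i['fx']*d,(v-i['cy'])/i['fy']*d,d]); return P@i['T'][:3,:3].T+i['T'][:3,3]
def shift(o,target):  # mm in tool axes
    return rot(o['eef_rot']).inv().apply(np.array(target)-o['eef_pos'])*1000
E
python3 - <<'E'
from h import *
for n in("scene","side"):
    d=np.load(f"pics/{n}0.npy");p=cv2.imread(f"pics/{n}0.png");i=ctrl.camera_info(n);W=cloud(d,i)
    hsv=cv2.cvtColor(p,cv2.COLOR_BGR2HSV)
    m=((hsv[:,:,1]<60)&(hsv[:,:,2]>90)&(W[:,:,0]>.15)&(W[:,:,0]<.75)&(abs(W[:,:,1])<.45)&(W[:,:,2]<.08)&(d>0)).astype(np.uint8)
    k,l,s,c=cv2.connectedComponentsWithStats(m)
    for j in range(1,k):
        if s[j,4]<60: continue
        q=W[l==j]; r=cv2.minAreaRect((q[:,:2]*1000).astype(np.float32))
        print(n,c[j].round(),s[j,4],'rect mm',np.round(r[0]),np.round(r[1]),round(r[2],1),'z',np.percentile(q[:,2],[10,50,90]).round(4))
    # high points: grips and beam
    for nm,lo,hi in(("grip",.024,.045),):
        m=((W[:,:,2]>lo)&(W[:,:,2]<hi)&(W[:,:,0]>.2)&(W[:,:,0]<.75)&(abs(W[:,:,1]-.15)<.4)).astype(np.uint8)
        k,l,s,c=cv2.connectedComponentsWithStats(m)
        for j in range(1,k):
            if s[j,4]<25: continue
            q=W[l==j]; print(n,nm,c[j].round(),s[j,4],q.mean(0).round(4),np.percentile(q,2,axis=0).round(3),np.percentile(q,98,axis=0).round(3))
    m=((W[:,:,2]>.044)&(W[:,:,2]<.056)&(W[:,:,0]>.15)&(W[:,:,0]<.85)&(abs(W[:,:,1])<.2));r=cv2.minAreaRect((W[m][:,:2]*1000).astype(np.float32));print(n,'deck',r,np.median(W[m][:,2]))
    m=((W[:,:,2]>.058)&(W[:,:,2]<.075)&(W[:,:,0]>.15)&(W[:,:,0]<.85)&(abs(W[:,:,1])<.12));print(n,'head',m.sum(),W[m].mean(0),W[m].min(0),W[m].max(0))
a=cv2.imread("pics/scene0.png")[170:280,150:400];cv2.imwrite("pics/c1.png",cv2.resize(a,None,fx=3.2,fy=3.2,interpolation=cv2.INTER_CUBIC))
E
```

```text
scene [188. 156.] 447 rect mm [ 475. -260.] [ 47. 122.] 86.0 z [0.0032 0.0051 0.0069]
scene [242. 197.] 1093 rect mm [534. -23.] [383.  27.] 2.8 z [0.0459 0.0477 0.0497]
scene [108. 172.] 250 rect mm [ 641. -402.] [109.  28.] 0.9 z [0.0109 0.0148 0.0164]
scene [322. 195.] 264 rect mm [431. 129.] [36. 97.] 88.5 z [0.0024 0.0042 0.0057]
scene [404. 205.] 643 rect mm [360. 324.] [109.  60.] 20.2 z [0.0048 0.0067 0.0084]
scene [137. 220.] 268 rect mm [ 730. -224.] [38. 59.] 63.9 z [0.0068 0.0088 0.0107]
scene [354. 234.] 564 rect mm [511. 243.] [ 44. 127.] 80.3 z [0.0034 0.0052 0.0069]
scene grip [240. 226.] 673 [0.6282 0.0165 0.0361] [ 0.35  -0.026  0.025] [0.749 0.037 0.045]
scene grip [402. 171.] 158 [0.2782 0.288  0.0373] [0.264 0.269 0.025] [0.288 0.308 0.045]
scene grip [315. 199.] 30 [0.4682 0.1278 0.0256] [0.462 0.117 0.024] [0.474 0.138 0.027]
scene grip [344. 242.] 99 [0.5596 0.2356 0.0315] [0.55  0.221 0.025] [0.566 0.249 0.035]
scene deck ((588.6602783203125, 39.34892272949219), (522.1741943359375, 319.50225830078125), 0.0431368425488472) 0.04990220951169433
scene head 283 [ 
[... 790 characters left out ...]
45.] 87 [0.274  0.2791 0.0367] [0.259 0.266 0.024] [0.287 0.301 0.043]
side grip [251. 149.] 28 [0.5561 0.2292 0.0306] [0.55  0.216 0.028] [0.562 0.246 0.033]
side grip [335. 196.] 56 [ 0.7361 -0.0109  0.042 ] [ 0.721 -0.019  0.039] [ 0.748 -0.002  0.045]
side grip [259. 225.] 1031 [ 0.5336 -0.0751  0.0345] [ 0.34  -0.085  0.024] [ 0.74  -0.064  0.045]
side grip [175. 218.] 41 [ 0.3371 -0.032   0.0422] [ 0.331 -0.041  0.039] [ 0.348 -0.022  0.045]
side deck ((589.0908203125, 25.155662536621094), (297.9761657714844, 520.9332275390625), 89.6083984375) 0.04836337501509447
side head 214 [ 0.69559208 -0.05242757  0.06454811] [ 0.49808712 -0.11930842  0.05806448] [0.84974369 0.04377903 0.07489013]
```

View pics/c1.png

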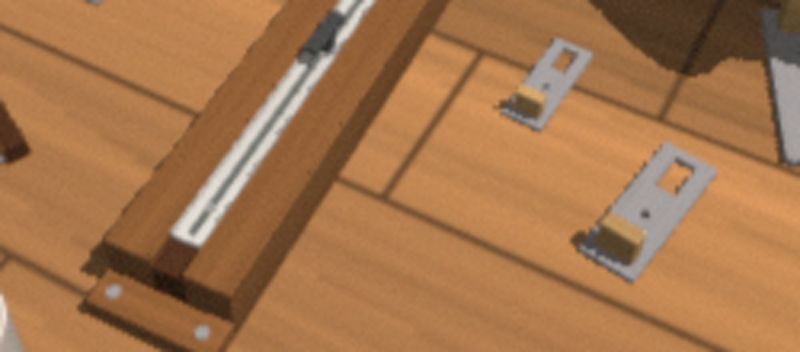

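The crop shows the mid-size stop at crop (650,210): 127 x 44 mm measured, wooden grip to +x, toothed edge towards the robot. The small one at (545,85) measures 97 x 36 mm and the third one is bigger, so this is the right one. The bolt is the dark T at crop (325,38). Next I need the tool axes and the bolt's position.

Run:
```python
from h import *
o=ctrl.get_obs();print(rot(o['eef_rot']).as_matrix().round(3))
for n in("scene","side"):
    d=np.load(f"pics/{n}0.npy");p=cv2.imread(f"pics/{n}0.png");W=cloud(d,ctrl.camera_info(n))
    m=(p.max(2)<95)&(W[:,:,2]>.056)&(W[:,:,2]<.075)&(abs(W[:,:,0]-.52)<.08)&(abs(W[:,:,1]+.02)<.03)
    q=W[m];print(n,m.sum(),q.mean(0),cv2.minAreaRect((q[:,:2]*1000).astype(np.float32)), np.argwhere(m).mean(0))
# target: 160mm above grip, jaws along stop x (yaw -10deg): two options
for s in(1,-1):
    y=s*np.array([np.cos(np.radians(-10)),np.sin(np.radians(-10)),0]);x=np.array([0,0,-1.]);z=np.cross(x,y)
    rv=(rot(o['eef_rot']).inv()*R.from_matrix(np.c_[x,y,z])).as_rotvec(degrees=True);print(s,'z',z,'rv',rv.round(1),'shift',shift(o,[.54,.235,.20]).round())
```

```text
[[-0.001  0.403  0.915]
 [-0.001  0.915 -0.403]
 [-1.    -0.002 -0.   ]]
scene 73 [ 0.52514579 -0.02278951  0.06531284] ((524.4999389648438, -24.11701202392578), (42.81140899658203, 13.360273361206055), 3.2610251903533936) [180.30136986 250.76712329]
side 82 [ 0.51994183 -0.02721046  0.06384308] ((519.9529418945312, -26.692611694335938), (43.44343185424805, 13.326003074645996), 3.2754735946655273) [202.52439024 251.19512195]
1 z [-0.17364818 -0.98480775 -0.        ] rv [76.2  0.   0.1] shift [  31. -142.  400.]
-1 z [0.17364818 0.98480775 0.        ] rv [-1.038e+02 -1.000e-01  0.000e+00] shift [  31. -142.  400.]
```

Emit:
step_arm --pt "4 -18 50 9.5 0 0 0" --pt "8 -36 100 19 0 0 0" --pt "12 -54 150 28.5 0 0 0" --pt "16 -72 200 38 0 0 0" --pt "20 -90 250 47.5 0 0 0" --pt "24 -108 300 57 0 0 0" --pt "28 -126 350 66.5 0 0 0" --pt "31 -142 400 76 0 0 0" --pt "31 -142 400 76 0 0 0" --pt "31 -142 400 76 0 0 0"

```text
time_s: 1.35
eef_pos: [0.5399, 0.2351, 0.1997]
eef_rot: [-0.455, -0.54, -0.456, 0.541]
wrist_force: [0.7, 1.0, 0.2]
opening: 1.0
```

```bash
cat >> h.py <<'E'
def wcloud(d,o,i):
    v,u=np.mgrid[:384,:512]; a=(u-i['cx'])/i['fx'];b=(v-i['cy'])/i['fy'];r=np.hypot(a,b)+1e-9
    t=np.tan(r); P=np.dstack([a/r*t*d,b/r*t*d,d])
    H=i['hand_eye'];P=P@H[:3,:3].T+H[:3,3]
    return rot(o['eef_rot']).apply(P.reshape(-1,3)).reshape(P.shape)+o['eef_pos']
def look(n):
    o=ctrl.get_obs();p,d=ctrl.camera("wrist");cv2.imwrite(f"pics/{n}.png",p[:,:,::-1]);np.save(f"pics/{n}.npy",d)
    return o,p[:,:,::-1].copy(),d,wcloud(d,o,ctrl.camera_info("wrist"))
E
python3 - <<'E'
from h import *
o,p,d,W=look("w1");print(o['eef_pos'],o['q'],o['wrist_force'])
hsv=cv2.cvtColor(p,cv2.COLOR_BGR2HSV)
m=((hsv[:,:,1]<60)&(hsv[:,:,2]>80)&(abs(W[:,:,0]-.52)<.12)&(abs(W[:,:,1]-.24)<.08)&(W[:,:,2]<.012)&(d>0)).astype(np.uint8)
k,l,s,c=cv2.connectedComponentsWithStats(m)
for j in range(1,k):
    if s[j,4]>300: print(c[j],s[j,4],cv2.minAreaRect((W[l==j][:,:2]*1000).astype(np.float32)),np.median(W[l==j][:,2]))
m=(W[:,:,2]>.028)&(W[:,:,2]<.04)&(abs(W[:,:,0]-.55)<.05)&(abs(W[:,:,1]-.235)<.04)
q=W[m];print('grip top',m.sum(),q.mean(0),cv2.minAreaRect((q[:,:2]*1000).astype(np.float32)))
m=(p.max(2)<95)&(W[:,:,2]>.056)&(W[:,:,2]<.075)&(abs(W[:,:,0]-.52)<.08)&(abs(W[:,:,1]+.02)<.03)
q=W[m];print('head',m.sum(),q.mean(0) if m.sum() else'',cv2.minAreaRect((q[:,:2]*1000).astype(np.float32)) if m.sum() else '')
m=(hsv[:,:,1]<60)&(hsv[:,:,2]>110)&(W[:,:,2]>.04)&(W[:,:,2]<.054)&(abs(W[:,:,1]+.02)<.03)
q=W[m];print('track',m.sum(),cv2.minAreaRect((q[:,:2]*1000).astype(np.float32)) if m.sum() else '')
E
```

```text
[0.5399436  0.23511755 0.19967561] [2.09055219e-01 2.41361824e-01 1.60088753e+00 4.58158536e-04
 1.30088880e+00 3.78839464e-01] [0.66826249 1.02622092 0.17381026]
[225.45989305 163.95596099] 3179 ((509.9349670410156, 243.804931640625), (46.36708450317383, 127.56568908691406), 80.33375549316406) 0.004241538834319131
grip top 355 [0.55733045 0.23741803 0.03199476] ((557.3147583007812, 237.0876922607422), (29.64748764038086, 13.156975746154785), 81.06236267089844)
head 0  
track 126 ((744.39111328125, -21.732019424438477), (55.86635208129883, 296.220703125), 89.98666381835938)
```

View pics/w1.png

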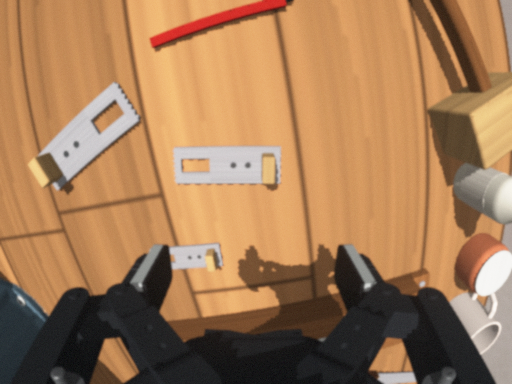

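The wrist view shows the mid-size stop at (228,166), its grip at (269,168) to the right (+x), and the small stop at (195,257). I'll descend on the grip with the jaws along the stop's x.

Emit:
step_arm --pt "45 17 -5 0 0 0 0" --pt "95 17 -5 0 0 0 0" --pt "140 17 -5 0 0 0 0" --pt "170 17 -5 0 0 0 0" --pt "185 17 -5 0 0 0 0" --pt "190 17 -5 0 0 0 0" --pt "190 17 -5 0 0 0 255" --pt "190 17 -5 0 0 0 255" --pt "190 17 -5 0 0 0 255" --pt "190 17 -5 0 0 0 255"

```text
time_s: 2.65
eef_pos: [0.5583, 0.2372, 0.011]
eef_rot: [0.456, 0.541, 0.456, -0.541]
wrist_force: [-5.5, -0.2, 25.0]
opening: 0.149
```

Emit:
step_arm --pt "0 0 0 0 0 0 255" --pt "0 0 0 0 0 0 255" --pt "0 0 0 0 0 0 255" --pt "0 0 0 0 0 0 255"

```text
time_s: 3.15
eef_pos: [0.5586, 0.2373, 0.0111]
eef_rot: [0.456, 0.541, 0.455, -0.54]
wrist_force: [-2.1, -0.1, 5.6]
opening: 0.147
```

Emit:
step_arm --pt "-20 0 0 0 0 0 255" --pt "-60 0 0 0 0 0 255" --pt "-110 6 20 -2 0 0 255" --pt "-150 14 75 -4 0 0 255" --pt "-169 24 130 -6 0 0 255" --pt "-169 34 185 -8 0 0 255" --pt "-169 44 240 -10 0 0 255" --pt "-169 52 295 -12 0 0 255" --pt "-169 58 332 -12.6 0 0 255" --pt "-169 58 332 -12.6 0 0 255"

```text
time_s: 4.4
eef_pos: [0.5588, -0.1027, 0.18]
eef_rot: [0.512, 0.488, 0.511, -0.489]
wrist_force: [-1.2, 0.1, -3.6]
opening: 0.152
```

Emit:
step_arm --pt "0 0 0 0 0 0 255"

```text
time_s: 4.53
eef_pos: [0.5588, -0.0995, 0.1796]
eef_rot: [0.512, 0.488, 0.512, -0.488]
wrist_force: [0.4, -0.2, -3.0]
opening: 0.15
```

Run:
```python
from h import *
o,p,d,W=look("w2");M=rot(o['eef_rot']).as_matrix();print(o['eef_pos'],M.round(3),o['wrist_force'],o['opening'])
print('yaw',np.degrees(np.arctan2(M[1,1],M[0,1])))
hsv=cv2.cvtColor(p,cv2.COLOR_BGR2HSV)
m=(p.max(2)<95)&(W[:,:,2]>.054)&(W[:,:,2]<.08)&(abs(W[:,:,0]-.52)<.08)&(abs(W[:,:,1]+.02)<.03)
q=W[m];print('head',m.sum(),q.mean(0) if m.sum() else'',cv2.minAreaRect((q[:,:2]*1000).astype(np.float32)) if m.sum() else '')
m=(hsv[:,:,1]<60)&(hsv[:,:,2]>110)&(W[:,:,2]>.04)&(W[:,:,2]<.054)&(abs(W[:,:,1]+.02)<.03)
q=W[m];print('track',m.sum(),cv2.minAreaRect((q[:,:2]*1000).astype(np.float32)) if m.sum() else '',np.median(q[:,2]))
if m.sum(): print(np.degrees(np.arctan(np.polyfit(q[:,0],q[:,1],1)[0])),np.polyval(np.polyfit(q[:,0],q[:,1],1),.52))
m=(hsv[:,:,1]<70)&(hsv[:,:,2]>70)&(W[:,:,2]>.145)&(W[:,:,2]<.195)&(d>0)
T=(W-o['eef_pos'])@M*1000 # tool coords
q=T[m];print('plate',m.sum(),cv2.minAreaRect(q[:,1:].astype(np.float32)) if m.sum() else '',np.median(q[:,0]) if m.sum() else '')
```

```text
[ 0.5587582  -0.09947719  0.17955018] [[-0.     0.999  0.049]
 [ 0.001  0.049 -0.999]
 [-1.    -0.    -0.001]] [ 0.36413112 -0.22343946 -2.96150109] 0.1496815609698807
yaw 2.8000877852014927
head 0  
track 8870 ((604.4801025390625, -22.955238342285156), (48.461578369140625, 535.8416137695312), 89.3652114868164) 0.04657987164330993
2.687174442697943 -0.02314332144533124
plate 9740 ((-47.46246337890625, 0.8195381164550781), (45.76093673706055, 127.68921661376953), 89.14627075195312) 6.8919013171585055
```

View pics/w2.png

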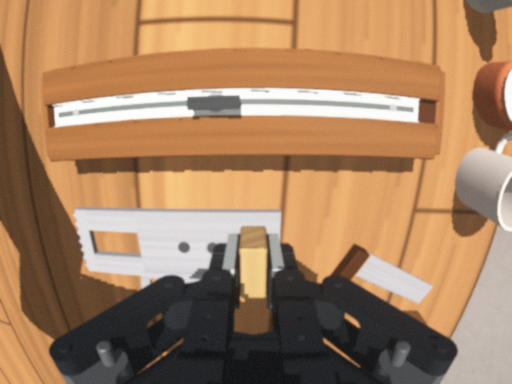

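The wrist view shows the stop held by its grip (253,260), with plate and eye at (115,243). The bolt head is at (214,104) on the track. I'll measure the head with ray-plane intersection.

Run:
```python
from h import *
p=cv2.imread("pics/w2.png");d=np.load("pics/w2.npy");o=ctrl.get_obs();i=ctrl.camera_info("wrist")
def ray(uv,z):
    uv=np.atleast_2d(uv).astype(float);D=np.ones((1,1))
    a=(uv[:,0]-i['cx'])/i['fx'];b=(uv[:,1]-i['cy'])/i['fy'];r=np.hypot(a,b)+1e-9
    v=np.c_[a/r*np.sin(r),b/r*np.sin(r),np.cos(r)];H=i['hand_eye'];Rm=rot(o['eef_rot'])
    v=Rm.apply(v@H[:3,:3].T);c=Rm.apply(H[:3,3])+o['eef_pos'];return c+v*((z-c[2])/v[:,2])[:,None]
W=wcloud(d,o,i)
box=p[88:126,178:250].max(2);print(box[::6,::6]);print((W[88:126:6,178:250:9,2]*1000).round())
m=np.zeros(p.shape[:2],bool);m[90:122,180:248]=box[2:34,2:70]<100
k,l,s,c=cv2.connectedComponentsWithStats(m.astype(np.uint8));print(s,c)
j=1+np.argmax(s[1:,4]);l0=cv2.morphologyEx((l==j).astype(np.uint8),cv2.MORPH_OPEN,np.ones((9,5)))
v,u=np.nonzero(l0);q=ray(np.c_[u,v],.066);print('head',len(u),u.min(),u.max(),v.min(),v.max(),cv2.minAreaRect((q[:,:2]*1000).astype(np.float32)))
hsv=cv2.cvtColor(p,cv2.COLOR_BGR2HSV);m=(hsv[:,:,1]<60)&(hsv[:,:,2]>150);m[:80]=0;m[130:]=0;m[:,:52]=0;m[:,420:]=0
v,u=np.nonzero(m);q=ray(np.c_[u,v],.047);f=np.polyfit(q[:,0],q[:,1],1);print('track',len(u),cv2.minAreaRect((q[:,:2]*1000).astype(np.float32)),np.degrees(np.arctan(f[0])),np.polyval(f,.52))
# top edge of plate (free edge): lateral offset/yaw in tool frame
```

```text
[[185 179 174 184 187 188 190 205 217 223 226 228]
 [253 253 253 253 252 247 213 210 249 246 245 253]
 [239 229 101  99  98  99  96 102 102 100 106 171]
 [224 233 103 104 101 102 101 103 100 102  99 252]
 [253 253 253 152 152 153 134 144 152 154 154 253]
 [196 199 194 117 189 184 175 178 180 151 152 198]
 [198 199 200 201 201 197 202 200 202 200 198 201]]
[[50. 48. 49. 49. 49. 49. 48. 49.]
 [46. 46. 46. 46. 49. 47. 47. 46.]
 [46. 66. 65. 67. 66. 66. 65. 48.]
 [46. 64. 67. 65. 65. 66. 65. 46.]
 [46. 47. 46. 45. 46. 44. 46. 45.]
 [49. 49. 49. 49. 50. 51. 50. 49.]
 [49. 50. 50. 51. 48. 48. 48. 49.]]
[[     0      0    512    384 196493]
 [   195     99      3      4      6]
 [   198     99      7      3     11]
 [   208     99      2      2      3]
 [   211     99      4      2      5]
 [   225     98      1      1      1]
 [   228     99      3      3      5]
 [   231     98      1      1      1]
 [   189    101      1      1      1]
 [   191    100      4      4      9]
 [   206    100      1      1      1]
 [   216    100      1      2      2]
 [   219    101      1      1      1]
 [
[... 1440 characters left out ...]
04.        ]
 [214.25       107.4       ]
 [226.         105.        ]
 [228.66666667 105.33333333]
 [232.5        104.5       ]
 [191.         106.        ]
 [198.42857143 107.07142857]
 [205.75       107.        ]
 [221.33333333 107.33333333]
 [227.         107.        ]
 [238.         106.        ]
 [203.         108.        ]
 [195.5        117.        ]
 [212.         116.        ]
 [230.         116.        ]
 [233.5        116.        ]
 [237.         116.        ]]Traceback (most recent call last):
  File "<stdin>", line 13, in <module>
    return umr_minimum(a, axis, None, out, keepdims, initial, where)
ValueError: zero-size array to reduction operation minimum which has no identity
```

Run:
```python
from h import *
p=cv2.imread("pics/w2.png");d=np.load("pics/w2.npy");o=ctrl.get_obs();i=ctrl.camera_info("wrist");H=i['hand_eye'];Rm=rot(o['eef_rot'])
def toolray(u,v,x): # intersect tool-plane x=const (m)
    a=(u-i['cx'])/i['fx'];b=(v-i['cy'])/i['fy'];r=np.hypot(a,b)+1e-9
    w=np.c_[a/r*np.sin(r),b/r*np.sin(r),np.cos(r)]@H[:3,:3].T;c=H[:3,3];return (c+w*((x-c[0])/w[:,0])[:,None])*1000
W=wcloud(d,o,i);zt=o['eef_pos'][2]
rect=lambda q:cv2.minAreaRect(q[:,1:].astype(np.float32))
m=np.zeros(p.shape[:2],bool);m[88:125,178:250]=1;m&=(W[:,:,2]>.057)&(p.max(2)<125);v,u=np.nonzero(m)
hq=toolray(u,v,zt-.066);print('head tool yz',len(u),rect(hq),hq.mean(0),u.min(),u.max(),v.min(),v.max())
hsv=cv2.cvtColor(p,cv2.COLOR_BGR2HSV);m=(hsv[:,:,1]<60)&(hsv[:,:,2]>140);m[:80]=0;m[130:]=0;m[:,:52]=0;m[:,420:]=0
m=(m.astype(np.uint8));k,l,s,c=cv2.connectedComponentsWithStats(m);keep=np.isin(l,[j for j in range(1,k) if s[j,4]>150]);v,u=np.nonzero(keep)
q=toolray(u,v,zt-.047);f=np.polyfit(q[:,1],q[:,2],1);print('track',len(u),rect(q),np.degrees(np.arctan(f[0])),'z at head',np.polyval(f,hq[:,1].mean()))
m=((hsv[:,:,1]<45)&(hsv[:,:,2]>120)).astype(np.uint8);m[:200]=0;m[290:]=0;m[:,225:]=0
cn,hi=cv2.findContours(m,cv2.RETR_CCOMP,cv2.CHAIN_APPROX_NONE)
for a,h in zip(cn,hi[0]):
    ar=cv2.contourArea(a)
    if ar<300: continue
    a=a[:,0].astype(float);q=toolray(a[:,0],a[:,1],.0061);print('hole' if h[3]>=0 else 'outer',ar,rect(q))
    if h[3]<0:
        t=[]
        for uu in range(95,215,4):
            vv=np.nonzero(m[:,uu])[0].min();t.append((uu,vv-.5))
        t=np.array(t,float);q=toolray(t[:,0],t[:,1],.0061);f=np.polyfit(q[:,1],q[:,2],1);print('far edge z at y=-85,0',np.polyval(f,[-85,0]),np.degrees(np.arctan(f[0])))
```

```text
head tool yz 639 ((-32.95140075683594, -74.04727935791016), (17.944286346435547, 44.98133850097656), 87.57719421386719) [113.47094561 -32.43532879 -77.21328381] 187 239 96 118
track 8845 ((-22.28155517578125, -78.09467315673828), (25.701093673706055, 383.02020263671875), 89.75669860839844) -0.22591463328317835 z at head -78.31262237876822
outer 8967.5 ((-62.309879302978516, 5.023307800292969), (95.34749603271484, 55.67787170410156), 0.7197129726409912)
far edge z at y=-85,0 [-22.59685457 -22.29239282] 0.20522704873454448
hole 1052.5 ((-82.97166442871094, -0.23952484130859375), (16.24625587463379, 34.83653259277344), 87.4574203491211)
```

Emit:
step_arm --pt "0 0 -20 0 0 7 255" --pt "10 0 -40 -0.1 0 14 255" --pt "20 0 -60 -0.2 0 21 255" --pt "32 0 -77 -0.4 0 27 255" --pt "40 0 -78 -0.4 0 27 255" --pt "40 0 -78 -0.4 0 27 255" --pt "40 0 -78 -0.4 0 27 255"

```text
time_s: 5.45
eef_pos: [0.5568, -0.0226, 0.1406]
eef_rot: [0.614, 0.592, 0.385, -0.352]
wrist_force: [0.1, 0.1, -2.4]
opening: 0.15
```

```bash
cat >> h.py <<'E'
B=np.array([.522,-.0232]);t=np.array([.9986,.0523])
def state(quiet=False):
    o=ctrl.get_obs();M=rot(o['eef_rot']).as_matrix()
    th=np.arctan2(M[2,1],np.hypot(*M[:2,1]));e=(o['eef_pos'][:2]-B)*1000
    s=e@t;lat=e@[-t[1],t[0]];h=o['eef_pos'][2]*1000-50
    sf=s-110*np.cos(th)+11.1*np.sin(th);hf=h-110*np.sin(th)-11.1*np.cos(th)
    F=o['wrist_force'];print('t',round(o['time_s'],2),'tilt',np.degrees(th).round(2),'yaw',np.degrees(np.arctan2(M[1,1],M[0,1])).round(2),'s_f',sf.round(1),'h_f',hf.round(1),'lat',lat.round(1),'F',F.round(1),'T',o['torque'].round(2),'open',round(o['opening'],3));return o
E
python3 - <<'E'
from h import *
o=state();_,p,d,W=look("w3")
M=rot(o['eef_rot']).as_matrix();T=(W-o['eef_pos'])@M*1000
hsv=cv2.cvtColor(p,cv2.COLOR_BGR2HSV)
m=(hsv[:,:,1]<60)&(hsv[:,:,2]>90)&(abs(T[:,:,0]-6.5)<8)&(T[:,:,1]<-20)&(T[:,:,1]>-112)&(abs(T[:,:,2])<24)
q=T[m];A=np.c_[q[:,1:],np.ones(len(q))];print('plate x=a*y+b*z+c',len(q),np.linalg.lstsq(A,q[:,0],rcond=None)[0])
p,d=ctrl.camera("side");cv2.imwrite("pics/c3.png",cv2.resize(p[150:270,190:350,::-1],None,fx=4,fy=4,interpolation=cv2.INTER_CUBIC))
E
```

```text
t 5.45 tilt 27.06 yaw 3.31 s_f -58.1 h_f 30.7 lat -1.3 F [ 0.1  0.1 -2.4] T [-0.    0.39 -0.  ] open 0.15
plate x=a*y+b*z+c 7885 [-5.75652347e-03 -1.02203803e-02  7.16955445e+00]
```

View pics/c3.png

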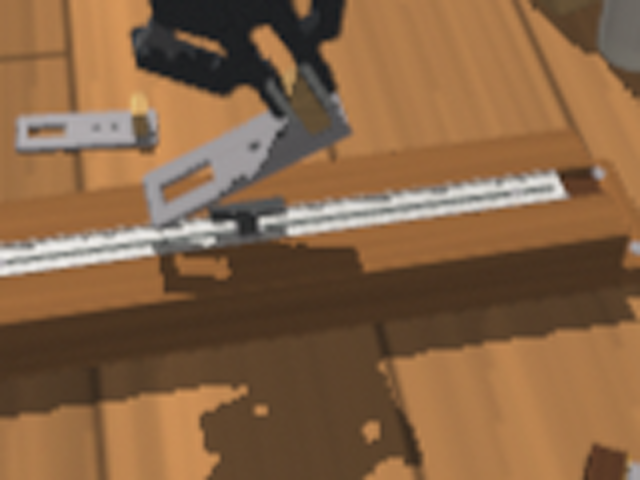

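The side view shows the stop tilted tail-up over the track, its lip short of the bolt head at crop (245,220). The tilt is 27°. Going down to about 3 mm above the deck.

Emit:
step_arm --pt "8 -4 -0.5 0 0 0 255" --pt "16 -8 -1 0 0 0 255" --pt "22 -11.2 -1 0 0 0 255" --pt "24 -12.2 -1 0 0 0 255" --pt "24 -12.2 -1 0 0 0 255" --pt "24 -12.2 -1 0 0 0 255"

```text
time_s: 6.3
eef_pos: [0.5554, -0.0211, 0.1127]
eef_rot: [0.614, 0.592, 0.386, -0.353]
wrist_force: [0.9, 0.3, -2.4]
opening: 0.146
```

```bash
python3 -c "
from h import *;state()"
```

```text
t 6.3 tilt 27.03 yaw 3.27 s_f -59.5 h_f 2.8 lat 0.3 F [ 0.9  0.3 -2.4] T [0.02 0.3  0.02] open 0.146
```

Emit:
step_arm --pt "0.5 -0.2 0.3 0 0 0 255" --pt "0.9 -0.5 0.6 0 0 0 255" --pt "1.3 -0.7 0.6 0 0 0 255" --pt "1.6 -0.8 0.6 0 0 0 255" --pt "1.6 -0.8 0.6 0 0 0 255"

```text
time_s: 6.92
eef_pos: [0.5552, -0.0216, 0.1105]
eef_rot: [0.614, 0.592, 0.386, -0.353]
wrist_force: [-0.6, 1.0, -3.9]
opening: 0.15
```

```bash
python3 -c "
from h import *;state()"
```

```text
t 6.92 tilt 26.99 yaw 3.27 s_f -59.8 h_f 0.7 lat -0.1 F [-0.6  1.  -3.9] T [ 0.01  0.34 -0.  ] open 0.15
```

Emit:
step_arm --pt "0.4 -0.2 0.2 0 0 0 255" --pt "0.7 -0.3 0.2 0 0 0 255" --pt "0.7 -0.3 0.2 0 0 0 255"

```text
time_s: 7.3
eef_pos: [0.5552, -0.0218, 0.1098]
eef_rot: [0.614, 0.592, 0.386, -0.353]
wrist_force: [-0.0, -0.5, -2.5]
opening: 0.148
```

```bash
python3 -c "
from h import *;state()"
```

```text
t 7.3 tilt 27.0 yaw 3.27 s_f -59.7 h_f -0.0 lat -0.4 F [-0.  -0.5 -2.5] T [-0.01  0.33 -0.03] open 0.148
```

Emit:
step_arm --pt "0.3 -0.2 0 0 0 0 255" --pt "0.6 -0.3 0 0 0 0 255" --pt "0.6 -0.3 0 0 0 0 255"

```text
time_s: 7.68
eef_pos: [0.5555, -0.0219, 0.1094]
eef_rot: [0.614, 0.592, 0.386, -0.353]
wrist_force: [-0.5, 0.3, -0.9]
opening: 0.148
```

```bash
python3 -c "
from h import *;state()"
```

```text
t 7.67 tilt 27.02 yaw 3.27 s_f -59.5 h_f -0.5 lat -0.4 F [-0.5  0.3 -0.9] T [-0.    0.39  0.  ] open 0.148
```

Emit:
step_arm --pt "0.5 -0.2 0 0 0 0 255" --pt "0.5 -0.2 0 0 0 0 255"

```text
time_s: 7.92
eef_pos: [0.5557, -0.0219, 0.109]
eef_rot: [0.614, 0.592, 0.386, -0.353]
wrist_force: [0.1, -0.3, 1.5]
opening: 0.149
```

```bash
python3 -c "
from h import *;state()"
```

```text
t 7.92 tilt 27.04 yaw 3.27 s_f -59.3 h_f -0.9 lat -0.5 F [ 0.1 -0.3  1.5] T [ 0.09  0.38 -0.02] open 0.149
```

Emit:
step_arm --pt "-0.8 0.4 0 0 0 0 255" --pt "1.5 4.9 0 0 0 0 255" --pt "3.7 9.3 0 0 0 0 255" --pt "6 13.8 0 0 0 0 255" --pt "8.3 18.2 0 0 0 0 255" --pt "10.6 22.7 0 0 0 0 255" --pt "10.6 22.7 0 0 0 0 255"

```text
time_s: 8.8
eef_pos: [0.581, -0.0205, 0.1097]
eef_rot: [0.614, 0.592, 0.386, -0.352]
wrist_force: [0.4, 0.0, -1.8]
opening: 0.151
```

```bash
python3 -c "
from h import *;state()"
```

```text
t 8.8 tilt 27.05 yaw 3.27 s_f -33.9 h_f -0.2 lat -0.4 F [ 0.4  0.  -1.8] T [ 0.03  0.2  -0.01] open 0.151
```

Run:
```python
from h import *
p,d=ctrl.camera("side");a=cv2.resize(p[165:245,210:310,::-1],(400,320),interpolation=cv2.INTER_CUBIC)
o,p,d,W=look("w4");b=cv2.resize(p[160:300,60:260],(400,280),interpolation=cv2.INTER_CUBIC)
p,d=ctrl.camera("scene");c=cv2.resize(p[145:215,210:298,::-1],(400,318),interpolation=cv2.INTER_CUBIC)
im=np.zeros((600,800,3),np.uint8);im[:320,:400]=a;im[:318,400:]=c;im[320:,:400]=b;cv2.imwrite("pics/c4.png",im)
```

```text
(no output)
```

View pics/c4.png

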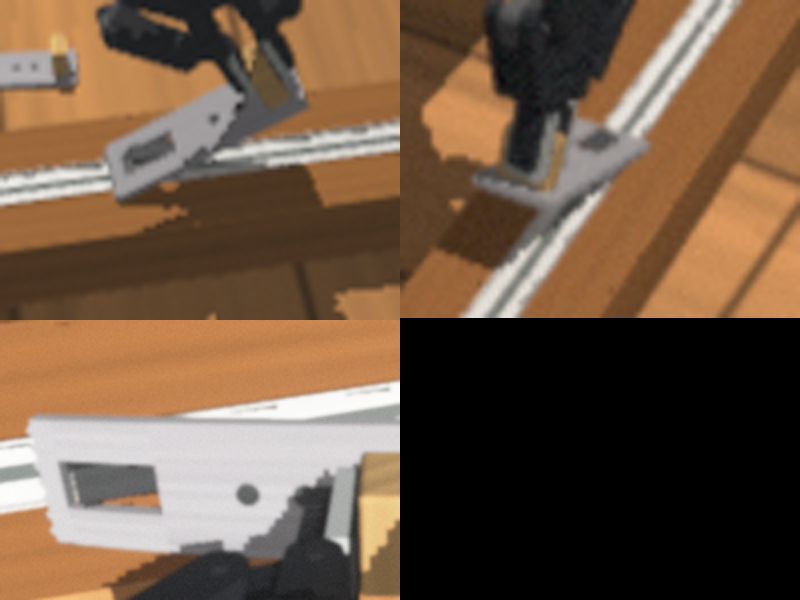

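Run:
```python
from h import *
o=ctrl.get_obs();i=ctrl.camera_info("wrist");p=cv2.imread("pics/w4.png");d=np.load("pics/w4.npy");W=wcloud(d,o,i)
e=(W[:,:,:2]-B)*1000;s=e@t;lat=e@np.array([-t[1],t[0]]);z=W[:,:,2]*1000-50
for u in(100,108,116,124,130):
  print(u,[(v,int(p[v,u].max()),round(float(s[v,u]),1),round(float(lat[v,u]),1),round(float(z[v,u]),1)) for v in range(226,262,3)])
```

```text
100 [(226, 221, -19.9, 9.7, 11.4), (229, 221, -20.3, 7.5, 10.8), (232, 88, -20.7, 5.5, 10.7), (235, 101, -20.6, 5.6, 15.5), (238, 103, -21.0, 3.5, 15.2), (241, 97, -21.3, 2.0, 16.2), (244, 105, -21.9, -0.6, 14.8), (247, 106, -22.3, -2.5, 15.0), (250, 110, -22.7, -4.8, 14.5), (253, 160, -23.9, -10.1, 8.0), (256, 212, -24.3, -12.0, 8.4), (259, 219, -24.7, -13.9, 9.0)]
108 [(226, 224, -14.7, 10.1, 14.4), (229, 222, -15.1, 8.1, 14.2), (232, 113, -15.4, 6.3, 14.5), (235, 101, -15.7, 4.4, 14.7), (238, 97, -16.1, 2.3, 14.5), (241, 99, -16.4, 0.9, 15.6), (244, 103, -16.9, -1.6, 14.5), (247, 102, -17.3, -3.5, 14.9), (250, 91, -17.6, -4.9, 15.9), (253, 148, -18.4, -10.1, 10.0), (256, 207, -18.7, -10.9, 12.4), (259, 215, -19.2, -13.5, 11.6)]
116 [(226, 220, -9.7, 10.8, 18.0), (229, 224, -10.1, 8.1, 16.2), (232, 150, -10.4, 5.7, 15.0), (235, 100, -10.7, 4.0, 15.7), (238, 97, -11.1, 2.0, 15.5), (241, 102, -11.4, 0.1, 15.8), (244, 102, -11.9, -2.5, 14.6), (247, 98, -12.2, -4.0, 15.6), (250, 170, -13.3, -14.3, -0.9), (253, 162, -13.2, -10.4, 11.1), (256, 196, -13.4, -10.9, 14.1), (259, 216, -13.9, -13.0, 14.3)]
124 [(226, 222, -4.9, 10.2, 18.5), (229, 222, -5.2, 8.3, 18.6), (232, 150, -5.5, 5.1, 15.7), (235, 98, -5.8, 2.4, 14.0), (238, 98, -6.1, 1.2, 15.8), (241, 104, -6.5, -0.6, 16.1), (244, 101, -6.8, -3.4, 14.5), (247, 118, -7.2, -4.4, 16.5), (250, 186, -7.8, -15.3, -0.8), (253, 152, -8.0, -11.1, 11.6), (256, 187, -8.3, -10.2, 17.3), (259, 214, -8.7, -12.6, 16.7)]
130 [(226, 224, -1.3, 10.2, 20.1), (229, 222, -1.6, 8.9, 21.3), (232, 165, -1.8, 4.6, 15.9), (235, 100, -2.1, 2.2, 15.0), (238, 103, -2.4, 0.7, 16.1), (241, 101, -2.7, -1.4, 15.9), (244, 99, -3.1, -4.2, 14.4), (247, 135, -3.2, -14.3, -1.7), (250, 198, -3.6, -15.9, -0.3), (253, 173, -4.1, -10.3, 14.6), (256, 176, -4.5, -10.8, 17.5), (259, 216, -4.9, -11.9, 19.4)]
```

```bash
cat >> h.py <<'E'
def edges(n,o,cols):
    i=ctrl.camera_info("wrist");p=cv2.imread(f"pics/{n}.png").max(2).astype(float);H=i['hand_eye'];Rm=rot(o['eef_rot'])
    def hit(u,v,pl,val):
        a=(u-i['cx'])/i['fx'];b=(v-i['cy'])/i['fy'];r=np.hypot(a,b);w=H[:3,:3]@[a/r*np.sin(r),b/r*np.sin(r),np.cos(r)];c=H[:3,3]
        if pl=='tool': X=c+w*(val-c[0])/w[0];return X*1000
        c=Rm.apply(c)+o['eef_pos'];w=Rm.apply(w);X=c+w*(val-c[2])/w[2];return Rm.inv().apply(X-o['eef_pos'])*1000
    def cross(u,lo,hi,th,rise):
        for v in range(lo,hi):
            if (p[v,u]<th)!=(p[v+1,u]<th) and (p[v+1,u]>p[v,u])==rise: return v+(th-p[v,u])/(p[v+1,u]-p[v,u])
    for u in cols:
        v1=cross(u,222,240,165,False);v2=cross(u,242,256,125,True);v3=max([v for v in range(244,264) if p[v,u]<185])+.5
        print(u,np.round([v1,v2 or 0,v3],1),'eye z',hit(u,v1,'tool',.0061)[2].round(2),hit(u,v3,'tool',.0061)[2].round(2),'head -y edge z',hit(u,v2,'w',.066)[2].round(2) if v2 else '', 'y',hit(u,v1,'tool',.0061)[1].round(1))
E
python3 -c "
from h import *
edges('w4',ctrl.get_obs(),range(98,136,4))"
```

```text
98 [230.5 242.7 253.5] eye z -7.92 8.36 head -y edge z -1.8 y -93.2
102 [230.6 252.6 254.5] eye z -7.99 8.86 head -y edge z 5.26 y -90.3
106 [230.8 252.7 254.5] eye z -7.98 8.62 head -y edge z 5.78 y -87.4
110 [231.1 251.8 254.5] eye z -7.91 8.39 head -y edge z 5.66 y -84.6
114 [231.4 248.9 255.5] eye z -7.85 8.9 head -y edge z 4.13 y -81.8
118 [231.8 248.3 255.5] eye z -7.76 8.69 head -y edge z 4.16 y -79.1
122 [231.9 247.7 255.5] eye z -7.82 8.48 head -y edge z 4.21 y -76.4
126 [231.7 247.2 256.5] eye z -8.04 9.0 head -y edge z 4.37 y -73.7
130 [232.  246.7 256.5] eye z -7.95 8.81 head -y edge z 4.48 y -71.1
134 [232.2 246.1 256.5] eye z -7.9 8.62 head -y edge z 4.57 y -68.5
```

The composite shows the bolt head through the eye (lower-left panel), with the eye about 2 mm too far to -y. I'll shift 1.7 mm towards +y and draw on forward.

Emit:
step_arm --pt "0 0 -0.9 0 0 0 255" --pt "0 0 -1.7 0 0 0 255" --pt "2.3 4.5 -1.7 0 0 0 255" --pt "4.5 8.9 -1.7 0 0 0 255" --pt "5.4 10.7 -1.7 0 0 0 255" --pt "5.4 10.7 -1.7 0 0 0 255" --pt "5.4 10.7 -1.7 0 0 0 255"

```text
time_s: 9.82
eef_pos: [0.5924, -0.018, 0.1097]
eef_rot: [0.614, 0.592, 0.386, -0.353]
wrist_force: [0.7, -0.4, -2.3]
opening: 0.15
```

```bash
python3 -c "
from h import *
o=state();look('w5');edges('w5',o,range(98,136,4))"
```

```text
t 9.82 tilt 27.03 yaw 3.26 s_f -22.4 h_f -0.2 lat 1.5 F [ 0.7 -0.4 -2.3] T [0.05 0.22 0.02] open 0.15
98 [230.6 254.  255.5] eye z -7.84 9.85 head -y edge z 5.7 y -93.2
102 [231.  253.4 254.5] eye z -7.76 8.86 head -y edge z 5.78 y -90.3
106 [230.9 253.2 254.5] eye z -7.96 8.62 head -y edge z 6.13 y -87.4
110 [231.1 252.7 254.5] eye z -7.96 8.39 head -y edge z 6.21 y -84.6
114 [231.3 252.2 255.5] eye z -7.94 8.9 head -y edge z 6.38 y -81.8
118 [231.4 251.8 255.5] eye z -7.97 8.69 head -y edge z 6.56 y -79.1
122 [231.7 251.9 255.5] eye z -7.93 8.48 head -y edge z 7.1 y -76.4
126 [231.7 250.9 256.5] eye z -8.06 9.0 head -y edge z 6.9 y -73.7
130 [231.9 250.1 256.5] eye z -8.0 8.81 head -y edge z 6.82 y -71.1
134 [232.2 249.5 256.5] eye z -7.93 8.62 head -y edge z 6.88 y -68.5
```

Centred now (head centre 0.5, eye centre 0.4). I'll draw on and feel for the neck.

Emit:
step_arm --pt "0.9 1.8 0 0 0 0 255" --pt "1.8 3.6 0 0 0 0 255" --pt "2.7 5.3 0 0 0 0 255" --pt "2.7 5.3 0 0 0 0 255"

```text
time_s: 10.38
eef_pos: [0.5983, -0.0177, 0.1096]
eef_rot: [0.614, 0.592, 0.386, -0.353]
wrist_force: [-1.0, -0.1, -1.8]
opening: 0.153
```

Emit:
step_arm --pt "0.4 0.7 0 0 0 0 255" --pt "0.7 1.3 0 0 0 0 255" --pt "0.7 1.3 0 0 0 0 255"

```text
time_s: 10.75
eef_pos: [0.5996, -0.0176, 0.1095]
eef_rot: [0.614, 0.592, 0.386, -0.353]
wrist_force: [-1.4, -0.3, -2.3]
opening: 0.149
```

```bash
python3 -c "
from h import *
o=state()"
```

```text
t 10.75 tilt 27.0 yaw 3.26 s_f -15.2 h_f -0.4 lat 1.5 F [-1.4 -0.3 -2.3] T [-0.04  0.47 -0.  ] open 0.149
```

Emit:
step_arm --pt "0.2 0.5 0 0 0 0 255" --pt "0.4 0.9 0 0 0 0 255" --pt "0.4 0.9 0 0 0 0 255"

```text
time_s: 11.12
eef_pos: [0.6005, -0.0176, 0.1095]
eef_rot: [0.614, 0.592, 0.386, -0.353]
wrist_force: [-1.1, 0.3, -1.6]
opening: 0.149
```

Emit:
step_arm --pt "0.2 0.5 0 0 0 0 255" --pt "0.4 0.9 0 0 0 0 255" --pt "0.4 0.9 0 0 0 0 255"

```text
time_s: 11.5
eef_pos: [0.601, -0.0174, 0.1091]
eef_rot: [0.613, 0.592, 0.386, -0.353]
wrist_force: [-3.8, -1.2, -1.9]
opening: 0.152
```

Emit:
step_arm --pt "0.1 0.3 0 0 0 0 255" --pt "0.2 0.5 0 0 0 0 255" --pt "0.2 0.5 0 0 0 0 255"

```text
time_s: 11.88
eef_pos: [0.6013, -0.0173, 0.1089]
eef_rot: [0.613, 0.591, 0.387, -0.353]
wrist_force: [-5.9, -1.1, -0.3]
opening: 0.15
```

```bash
python3 -c "
from h import *
o=state()"
```

```text
t 11.88 tilt 26.89 yaw 3.28 s_f -13.6 h_f -0.7 lat 1.7 F [-5.9 -1.1 -0.3] T [-0.29  1.51  0.05] open 0.15
```

Neck felt at s_f = -13.6 with about 6 N, where predicted. Now I'll work out the levelling arc about the lip.

```bash
cat >> h.py <<'E'
def arc(o,ths,sL,hf):
    M=rot(o['eef_rot']).as_matrix();th0=np.arctan2(M[2,1],np.hypot(*M[:2,1]));e=(o['eef_pos'][:2]-B)*1000;s0=e@t;h0=o['eef_pos'][2]*1000-50
    for a in ths:
        r=np.radians(a);ds=sL+102*np.cos(r)-11.1*np.sin(r)-s0;dh=hf+110*np.sin(r)+11.1*np.cos(r)-h0
        print(a,np.round([np.sin(th0)*ds-np.cos(th0)*dh,np.cos(th0)*ds+np.sin(th0)*dh,a-np.degrees(th0)],1))
E
python3 -c "
from h import *
arc(ctrl.get_obs(),[27,24,21,18,15,12,9,6,3],-6.7,-0.2)"
```

```text
27 [-0.8  0.   0.1]
24 [ 4.9  0.3 -2.9]
21 [10.6  0.3 -5.9]
18 [16.4  0.  -8.9]
15 [ 22.1  -0.5 -11.9]
12 [ 27.8  -1.4 -14.9]
9 [ 33.4  -2.5 -17.9]
6 [ 39.   -3.9 -20.9]
3 [ 44.5  -5.6 -23.9]
```

Emit:
step_arm --pt "-0.8 0 0 0 0 0 255" --pt "2 0.2 0 0 0 -1.5 255" --pt "4.9 0.3 0 0 0 -3 255" --pt "10.6 0.3 0 0 0 -6 255" --pt "16.4 0 0 0 0 -9 255" --pt "16.4 0 0 0 0 -9 255" --pt "16.4 0 0 0 0 -9 255"

```text
time_s: 12.75
eef_pos: [0.6089, -0.0168, 0.0943]
eef_rot: [0.583, 0.559, 0.432, -0.401]
wrist_force: [-6.2, -0.2, -1.4]
opening: 0.154
```

```bash
cat >> h.py <<'E'
def lip(o):
    M=rot(o['eef_rot']).as_matrix();th=np.arctan2(M[2,1],np.hypot(*M[:2,1]));print('s_L',((o['eef_pos'][:2]-B)@t*1000-102*np.cos(th)+11.1*np.sin(th)).round(2))
E
python3 -c "
from h import *
o=state();lip(o)
arc(o,[15,12,9,6,3],-6.7,-0.2)"
```

```text
t 12.75 tilt 17.8 yaw 3.26 s_f -14.2 h_f 0.1 lat 1.8 F [-6.2 -0.2 -1.4] T [-0.13  1.65 -0.03] open 0.154
s_L -6.57
15 [ 5.6  0.1 -2.8]
12 [11.3  0.2 -5.8]
9 [17.1 -0.1 -8.8]
6 [ 22.8  -0.6 -11.8]
3 [ 28.6  -1.4 -14.8]
```

Emit:
step_arm --pt "2.8 0.1 0 0 0 -1.4 255" --pt "5.6 0.1 0 0 0 -2.8 255" --pt "8.5 0.2 0 0 0 -4.3 255" --pt "11.3 0.2 0 0 0 -5.8 255" --pt "14.2 0 0 0 0 -7.3 255" --pt "17.1 -0.1 0 0 0 -8.8 255" --pt "17.1 -0.1 0 0 0 -8.8 255" --pt "17.1 -0.1 0 0 0 -8.8 255"

```text
time_s: 13.75
eef_pos: [0.6141, -0.0167, 0.0783]
eef_rot: [0.551, 0.524, 0.474, -0.444]
wrist_force: [-8.1, -0.3, 0.6]
opening: 0.149
```

```bash
python3 -c "
from h import *
o=state();lip(o)
arc(o,[6,4,3,2,1],-6.7,-0.2)"
```

```text
t 13.75 tilt 9.01 yaw 3.23 s_f -14.6 h_f 0.2 lat 1.7 F [-8.1 -0.3  0.6] T [-0.06  1.83 -0.01] open 0.149
s_L -6.73
6 [ 6.1  0.3 -3. ]
4 [10.   0.4 -5. ]
3 [11.9  0.4 -6. ]
2 [13.8  0.4 -7. ]
1 [15.8  0.3 -8. ]
```

Emit:
step_arm --pt "3 -0.1 0 0 0 -1.5 255" --pt "6.1 0 0 0 0 -3 255" --pt "8 0 0 0 0 -4 255" --pt "10 0 0 0 0 -5 255" --pt "11.9 0 0 0 0 -6 255" --pt "13.8 0 0 0 0 -7 255" --pt "13.8 0 0 0 0 -7 255" --pt "13.8 0 0 0 0 -7 255"

```text
time_s: 14.75
eef_pos: [0.6163, -0.0167, 0.065]
eef_rot: [0.523, 0.494, 0.505, -0.477]
wrist_force: [-7.5, 0.1, 0.9]
opening: 0.149
```

```bash
python3 -c "
from h import *
o=state();lip(o)
arc(o,[1,0.5,0],-6.8,-0.5)"
```

```text
t 14.75 tilt 2.02 yaw 3.21 s_f -15.0 h_f 0.0 lat 1.6 F [-7.5  0.1  0.9] T [-0.02  1.76 -0.03] open 0.149
s_L -6.99
1 [ 2.5  0.3 -1. ]
0.5 [ 3.5  0.4 -1.5]
0 [ 4.4  0.5 -2. ]
```

Emit:
step_arm --pt "1.2 -0.1 0 0 0 -0.5 255" --pt "2.5 -0.1 0 0 0 -1 255" --pt "3.5 -0.1 0 0 0 -1.5 255" --pt "4.4 -0.1 0 0 0 -2 255" --pt "4.4 -0.1 0 0 0 -2 255" --pt "4.4 -0.1 0 0 0 -2 255"

```text
time_s: 15.5
eef_pos: [0.6166, -0.0167, 0.0612]
eef_rot: [0.514, 0.486, 0.513, -0.486]
wrist_force: [-7.9, 0.7, 4.7]
opening: 0.15
```

```bash
python3 -c "
from h import *
o=state();lip(o)"
```

```text
t 15.5 tilt 0.05 yaw 3.2 s_f -15.2 h_f -0.0 lat 1.5 F [-7.9  0.7  4.7] T [ 0.03  1.8  -0.1 ] open 0.15
s_L -7.17
```

Run:
```python
from h import *
p,d=ctrl.camera("side");a=cv2.resize(p[165:245,210:310,::-1],(400,320),interpolation=cv2.INTER_CUBIC)
o,p,d,W=look("w6");b=cv2.resize(p[160:300,60:260],(400,280),interpolation=cv2.INTER_CUBIC)
c2=cv2.resize(p,(400,280))
p,_=ctrl.camera("scene");c=cv2.resize(p[145:215,210:298,::-1],(400,318),interpolation=cv2.INTER_CUBIC)
im=np.zeros((600,800,3),np.uint8);im[:320,:400]=a;im[:318,400:]=c;im[320:,:400]=b;im[320:,400:]=c2;cv2.imwrite("pics/c6.png",im)
p=cv2.imread("pics/w6.png");hsv=cv2.cvtColor(p,cv2.COLOR_BGR2HSV);M=rot(o['eef_rot']).as_matrix();T=(W-o['eef_pos'])@M*1000
m=(hsv[:,:,1]<60)&(hsv[:,:,2]>140)&(abs(T[:,:,0]-6.5)<4)&(T[:,:,1]<-20)&(T[:,:,1]>-112)&(abs(T[:,:,2])<24)
q=T[m];print(len(q),np.linalg.lstsq(np.c_[q[:,1:],np.ones(len(q))],q[:,0],rcond=None)[0])
```

```text
7002 [ 0.0068515  -0.00835681  6.77762058]
```

View pics/c6.png

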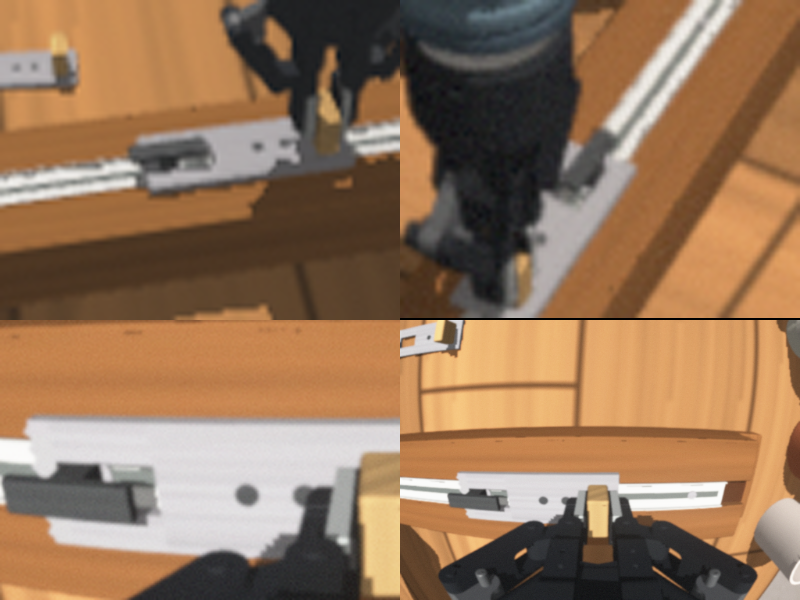

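The composite shows the head over the eye and the plate lying along the track. The plate sits perhaps half a degree front-up in the grip. I'll trim that, then make the firm pull.

Emit:
step_arm --pt "0 -0.3 0 0 0 0.3 255" --pt "0 -0.3 0 0 0 0.6 255" --pt "0 -0.3 0 0 0 0.6 255"

```text
time_s: 16.02
eef_pos: [0.6165, -0.0167, 0.0612]
eef_rot: [0.517, 0.488, 0.51, -0.483]
wrist_force: [-6.8, 0.2, 2.7]
opening: 0.15
```

Run:
```python
from h import *
o=state();lip(o);_,p,d,W=look("w7")
hsv=cv2.cvtColor(p,cv2.COLOR_BGR2HSV)
m=(hsv[:,:,1]<60)&(hsv[:,:,2]>140);T=(W-o['eef_pos'])@rot(o['eef_rot']).as_matrix()*1000
m&=(abs(T[:,:,0]-6.5)<4)&(T[:,:,1]<-20)&(T[:,:,1]>-112)&(abs(T[:,:,2])<24)
q=W[m]*1000;q0=q.mean(0);print('plate world slopes',np.linalg.lstsq(np.c_[q[:,:2]-q0[:2],np.ones(len(q))],q[:,2],rcond=None)[0])
m=(hsv[:,:,1]>90)&(abs(W[:,:,2]-.05)<.004)&(W[:,:,0]>.47)&(W[:,:,0]<.62)&(W[:,:,1]>.002)&(W[:,:,1]<.028)
q=W[m]*1000;q0=q.mean(0);print('deck',m.sum(),np.linalg.lstsq(np.c_[q[:,:2]-q0[:2],np.ones(len(q))],q[:,2],rcond=None)[0])
```

```text
t 16.02 tilt 0.69 yaw 3.2 s_f -15.1 h_f -1.3 lat 1.5 F [-6.8  0.2  2.7] T [0.03 1.69 0.02] open 0.15
s_L -7.1
plate world slopes [ 1.86954607e-03 -9.96797419e-03  5.42047644e+01]
deck 9612 [ 5.43776710e-04 -8.80511054e-03  4.92579085e+01]
```

The plate is parallel to the deck within 0.1° and its top is 4.95 mm above it, so it is flat. Now the firm pull.

Emit:
step_arm --pt "0 0.3 0 0 0 0 255" --pt "0 0.4 0 0 0 0 255" --pt "0 0.4 0 0 0 0 255" --pt "0 0.4 0 0 0 0 255" --pt "0 0.4 0 0 0 0 255"

```text
time_s: 16.7
eef_pos: [0.6166, -0.0167, 0.0611]
eef_rot: [0.517, 0.488, 0.511, -0.483]
wrist_force: [-8.9, -0.3, 4.3]
opening: 0.15
```

Emit:
step_arm --pt "0 0 0 0 0 0 255" --pt "0 0 0 0 0 0 255" --pt "0 0 0 0 0 0 255" --pt "0 0 0 0 0 0 200" --pt "0 0 0 0 0 0 150" --pt "0 0 0 0 0 0 100" --pt "0 0 0 0 0 0 60" --pt "0 0 0 0 0 0 60"

```text
time_s: 17.7
eef_pos: [0.6173, -0.0168, 0.0608]
eef_rot: [0.518, 0.489, 0.51, -0.482]
wrist_force: [-0.3, 0.3, -0.3]
opening: 0.764
```

Emit:
step_arm --pt "-10 0 0 0 0 0 60" --pt "-30 0 0 0 0 0 60" --pt "-60 0 0 0 0 0 60" --pt "-90 0 -30 0 0 0 60" --pt "-110 0 30 0 0 0 60" --pt "-110 0 60 0 0 0 60" --pt "-110 0 60 0 0 0 60" --pt "-110 0 60 0 0 0 60"

```text
time_s: 18.7
eef_pos: [0.6189, -0.0762, 0.1716]
eef_rot: [0.518, 0.489, 0.51, -0.482]
wrist_force: [-0.3, 0.3, -0.4]
opening: 0.765
```

Run:
```python
from h import *
o=state();_,p,d,W=look("w8")
hsv=cv2.cvtColor(p,cv2.COLOR_BGR2HSV)
e=(W[:,:,:2]-B)*1000;s=e@t;lat=e@np.array([-t[1],t[0]]);z=W[:,:,2]*1000-50
m=((hsv[:,:,1]<60)&(hsv[:,:,2]>110)&(z>2.5)&(z<8)&(abs(lat)<32)&(s>-35)&(s<120)).astype(np.uint8)
k,l,S,c=cv2.connectedComponentsWithStats(m);j=1+np.argmax(S[1:,4]);mm=l==j
q=np.c_[s[mm],lat[mm]];print('plate',mm.sum(),cv2.minAreaRect(q.astype(np.float32)),np.median(z[mm]),'slopes',np.linalg.lstsq(np.c_[q,np.ones(len(q))],z[mm],rcond=None)[0])
m=(hsv[:,:,1]>90)&(abs(z)<4)&(abs(lat-30)<10)&(s>-35)&(s<110);print('deck z',np.median(z[m]))
m=(z>12)&(z<19)&(abs(lat)<12)&(s>-40)&(s<40)&(p.max(2)<130);print('head',m.sum(),cv2.minAreaRect(np.c_[s[m],lat[m]].astype(np.float32)))
b=cv2.resize(p,(800,600));cv2.imwrite("pics/c8.png",b)
```

```text
t 18.7 tilt 0.84 yaw 3.2 s_f -15.8 h_f 108.9 lat -58.0 F [-0.3  0.3 -0.4] T [0.04 0.05 0.02] open 0.765
plate 5246 ((46.95319747924805, -0.07283592224121094), (127.48526763916016, 44.130794525146484), 0.2824648916721344) 4.311868226734706 slopes [-1.77349289e-04  5.60410067e-04  4.33705067e+00]
deck z -0.6710896664924277
head 656 ((0.2788257598876953, -0.029358863830566406), (46.17929458618164, 12.701807975769043), 0.6149796843528748)
```

View pics/c8.png

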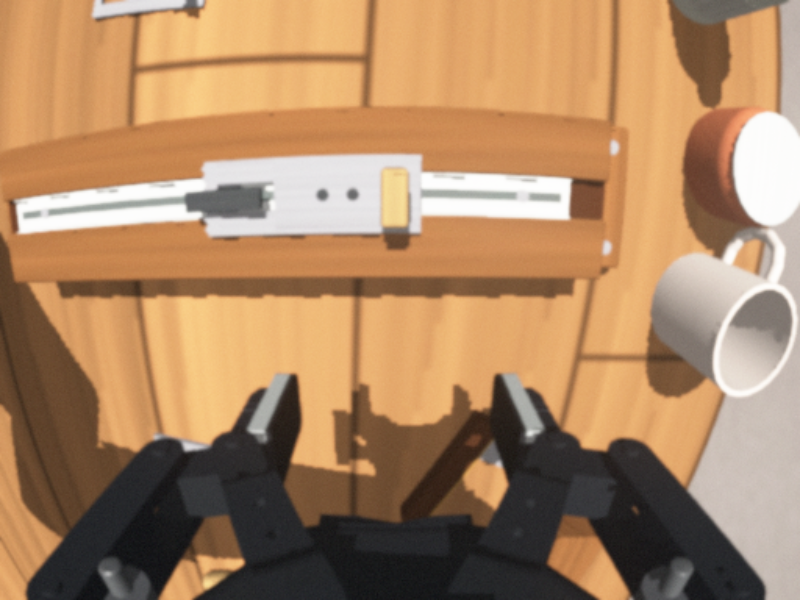

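The view shows the stop flat and in line on the track, the head at (228,200) over its eye, and the gripper well clear. Handing in.

```bash
python3 -c "
from bench import ctrl;print(ctrl.hand_in())"
```

```text
the job is handed in; nothing more can be done
None
```

The middle-sized stop is on the bolt, flat and in line on the beam with its toothed edge towards the robot, and I handed the job in at about 19 s.

**What I did:**
- I gripped the stop by its wooden block and brought it to the bolt tilted 27° tail up. When a wrist picture showed the eye about 2 mm too far right, I shifted it to centre on the head.
- I slid the lip under the head and felt the neck at about 6 N, then levelled the stop on the neck and trimmed about 0.6° so it lay flat.
- I drew it back with 8.9 N at the wrist, some of that being friction on the deck, then let go and moved clear.

**Last checks:**
- **Flatness:** the plate's top is 5.0 mm above the deck, with no measurable slope.
- **Alignment:** it lies within 0.3° of the track line as I took it (3.0° from the robot's x axis). Its middle is 0.04 mm off the head's middle, and the head is over the eye.
- **Other things on the bench:** I never touched them.

**What disagreed:**
- **Sideways position:** the first distant wrist measurement put the eye nearly centred; the close look showed it about 2 mm off, and I followed the close look.
- **Distance to the bolt:** in the last picture the stop's origin is 9 to 10.5 mm beyond the bolt's axis, depending on which plate edge is used, against 11 nominal. That is within the blur of the edges. I relied on the felt contact, so I can't rule out a gap of a few tenths of a millimetre after release.

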